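Set a board against the fence and flip stop of a mitre saw and hold it for the cut

TASK

Get the board ready for cutting to length: press the red flip stop on the saw's fence down until it snaps fully home, then bring the board, standing on its edge flat on the table, square against the fence with its end up against the stop, without ramming the stop. Finish holding it there: the robot keeps hold of the board and keeps pushing it firmly against both the fence and the stop, nothing is let go. Keep off the saw head, and leave the other things on the bench and wing where they are.

Things in the scene. Friction and masses are not known exactly. Their poses are not given: they have to be found in the camera images.
- workpiece: pine board standing on edge on the saw table and wing, clear of the fence; 32 mm thick (its x), 580 mm long (its y, -y end towards the stop), 80 mm high (its z); about 0.6 kg; origin at the centre of its underside. Best held low, where the open gap between wing fence and saw fence (y = 0 to 160 mm of the fence) leaves room for the finger behind it.
- fence: fence behind saw table and wing. Origin on the table surface (85 mm above the bench) at its front face (plane x = 0); x points into it, away from the robot; y along it to the robot's left, -y towards the stop. Wing fence y = -490 to 0 mm, 45 mm high; saw fence y = 160 to 320, 45 high, and 400 to 600, 75 high. Open gaps between. Table and wing reach 170 mm before the face, 60 mm behind it.
- stop_carriage: dark steel carriage of the flip stop, clamped on top of the fence at the set length (fixed); 60 mm wide along the fence, its body from 6 mm behind the fence face to 110 mm behind it. Origin at the fence's top front edge, middle of its width; axes as the fence. It carries the red flip stop. Friction of the board on fence and table (coefficient about 0.3) takes up part of a push towards the stop.
- flip_stop (a joint): angle of the red flip stop in rad: 0 = fully down, its finger hanging in front of the fence; starts swung up at 0.66 to 0.92 (end of travel 0.95). The hinge has friction, so it stays up. Pushed down it meets a spring detent, from 0.45 on, springing back if let go; about 15 N down on the pad carries it over the crest at about 0.25, then it snaps shut and stays.
- stop_pad (a point): centre of the top of the black thumb pad (32 x 30 mm) at the front of the flip stop's arm; it moves with the stop, 81 mm from the hinge axis: 80 mm in front of it and 11 mm above it when the stop is down. Press here, downwards.
- stop_hinge (a point): middle of the flip stop's hinge axis, which runs along the fence; 47 mm behind the fence face and 30 mm above the low fence's top
- saw_head: raised head of the mitre saw: 254 mm blade in an orange guard, motor and D handle; fixed. Origin at the blade's centre; blade plane is its x-z plane, the guard reaches 30 mm towards the wing. The blade's lowest point is 130 mm above the table. Keep the robot off it.
- stop_face (a point): middle of the stop's face, the side of the red finger that the board's -y end meets; moves with the stop. When down it looks towards +y of the fence, 10 mm to that side of the carriage's middle; the finger is then 30 mm wide, from 6 to 36 mm in front of the fence, and ends 5 mm above the table.
- offcut: short pine offcut, 36 x 95 x 45 mm, lying on the extension wing beyond the stop; origin at the centre of its underside; leave alone
- tape_measure: yellow tape measure, 62 x 36 x 60 mm, standing on the wing beyond the stop; origin at the centre of its underside; leave alone
- pencil: red flat carpenter's pencil, 150 x 14 x 8 mm, on the bench; origin at the centre of its underside; leave alone
- try_square: try square with wooden stock (18 x 110 x 18 mm) and 150 mm steel blade, lying on the bench; origin under the middle of the stock; leave alone
- glue: white glue bottle, 60 mm diameter, 160 mm tall; origin at the centre of its underside; leave alone
- spray_can: red spray can, 66 mm diameter, 150 mm tall; origin at the centre of its underside; leave alone

How it is judged:
On the way:
1. the flip stop is pressed down past its detent, fully home, before the board is against it (value of joint flip_stop below 0.04 rad and contact force between workpiece and stop_carriage below 0.5 N), for 0.2 s.
At the end, for the whole second after the job is handed in: Through the last second: stop down (< 0.04 rad); robot on the board with > 3 N; board on fence and on stop with > 3 N each; on the table within 4 mm, tilt < 0.03 rad, parallel to the fence within 0.02 rad; face within 3.5 mm of the fence, end within 3 mm of the stop face; at rest (value of joint flip_stop below 0.04 rad and contact force between workpiece and fence above 3 N and contact force between workpiece and stop_carriage above 3 N and contact force between any of the fingers, the arm and workpiece above 3 N and angle between the y axis of workpiece and the y axis of fence, either way round below 0.02 rad and angle between workpiece's own z axis and vertical below 0.03 rad and x of workpiece in the frame of fence above -0.0195 m and z of workpiece in the frame of fence below 0.004 m and y of stop_face in the frame of workpiece between -0.293 and -0.286 m and linear speed of workpiece below 0.02 m/s); the arm keeps its last pose, push and grip.
It fails at once if another thing on the bench or wing is moved by more than 20 mm (distance of any of offcut, tape_measure, pencil, try_square, glue, spray_can from where it was at the start of the episode above 0.02 m).
It fails at once if the board is rammed against the stop (over 60 N) (contact force between workpiece and stop_carriage above 60 N).
It fails at once if the robot touches the saw head (contact force between any of the fingers, the arm and saw_head above 1 N).
It also fails if it takes over 58 s, if anything falls off the work surface, if the arm or the gripper's body presses on something with over 40 N, if the wrist force passes 120 N, or if a joint passes its speed limit or range.

ROBOT

A 7-joint arm with a two-finger parallel gripper is mounted at the origin on the work surface. World frame = base frame: x ahead of the robot, y to its left, z up, the work surface at z = 0. Lengths are in m, angles in rad, forces in N, time in s.
With the tool pointing down it reaches from about 0.35 to 0.9 m from the base axis. Payload 19.9 kg.
Tool frame: the origin (TCP) lies midway between the tips of the shut fingers; the grasp point (between the pads) lies behind it (robot.grasp_offset is the z of the grasp point in the tool frame, in m); z points along the fingers, y is the direction in which the jaws open and shut (so a half turn about z gives the same grasp; the last joint's range is limited). The gripper opens to 94 mm and grips with 3 to 60 N. Pads are 16 mm wide; open, the fingers measure 119 mm over their backs; the gripper's body (75 mm by 177 mm) begins 78 mm behind the grasp point.
Start: joints at [1.196, 0.417, -0.01, 1.614, 0.005, 1.111, -0.053], TCP at [0.204, -0.591, 0.183] pointing down, gripper open.
Joint ranges: [-2.81, 2.81], [-0.39, 2.02], [-1.27, 1.25], [0.06, 2.57], [-1.19, 4.33], [0.19, 2], [-2.82, 2.82]. Speed limits (rad/s): [1.89, 1.89, 2.39, 2.39, 3.01, 3.01, 3.01].

INTERFACE

Orientations are given as [roll, pitch, yaw] about the fixed x, y, z axes, in that order (R = Rz(yaw) Ry(pitch) Rx(roll)).
In Python, from station import robot gives the robot as it stands.
- The arm moves only by the shell command python3 -m handwheel 'ROWS' [OPENING]. ROWS is JSON, a list of rows, each an object with "xyz": the shift along the tool's x, y, z in mm, a list of three; "spin": the turn about the tool's z in rad. In form: [{"xyz": [dx, dy, dz], "spin": spin}, ...]. A call has 1 to 12 rows; each row is the pose to reach, as a shift and turn from the pose commanded when the call began, along the tool's axes at that moment; what a row does not reach only later rows make up. A row lasts 1/8 s, in which the tool goes at most 62.5 mm and 10.7 degrees, less where a joint would pass 70% of its speed; a pose out of reach is approached as far as the arm can. A call with a gripper value outside its range is refused whole. OPENING is the opening, from -1 (shut) to 1 (fully open), so that 0 is half open, set as the call begins (- or left out, the last holds). The fingers move at their own pace and stop on an object; the grip force is fixed at half the most. Time passes only in rows, so rows that repeat a pose let the fingers close. It gives the time, the measured TCP pose, the force and the opening at its end, in the units of the state.
- robot.observe(): the state, without advancing time (a new reading comes with each control period).
- robot.snapshot(name): name is "scene" or "top"; returns the picture (384x512x3 uint8, red, green, blue); there is no depth.
- robot.camera_params(name): a dict with "mtx" (3x3 intrinsics, pixels), "rvec" (rotation vector, rad) and "tvec" (3), from world to camera coordinates, as OpenCV has them. Camera axes: x right, y down, z forward; pixel columns grow to the right and rows downward; lengths in m; the calibration is good to about 2 mm. A picture is of the moment at which its call begins. camera_params takes no time and is no camera call.
- robot.job_done(): hands the job in, once; it reports no verdict.
The state is a dict: "time": time; "q": joint angles; "qvel": joint speeds; "effort": joint torques, N m; "tool_pos": TCP position; "tool_rot": TCP orientation; "wrist_force": force on the tool from outside, world axes, zero at the start; "ft_torque": the same for the moment, N m; "finger_gap": finger opening in m.
Only numpy, scipy, OpenCV 4.12 (cv2) and the standard library are available. Lean on these libraries where they do the work, as an engineer would, in place of code of your own. Each camera call takes 0.05 s, during which the arm holds its last target. There are 200 camera calls.

## Working session

There is one attempt and no reset: what is moved stays moved. The work goes in short steps, Python scripts to look and compute and a shell command to move; the robot and the scene stay as the last step left them, time stands still between calls to the robot, and variables do not carry over. Pictures are saved under pics/ and viewed, about 8 in all and at most 12, crops included, and the job is handed in when it is done.

```bash
mkdir -p pics; ls; python3 - <<'E'
from station import robot
import cv2,numpy as np
s=robot.observe()
for k,v in s.items(): print(k,np.round(v,3))
print(robot.grasp_offset)
for n in("scene","top"):
    im=robot.snapshot(n); cv2.imwrite(f"pics/{n}0.png",cv2.resize(im[:,:,::-1],(800,600),interpolation=cv2.INTER_CUBIC))
    p=robot.camera_params(n); R=cv2.Rodrigues(np.array(p['rvec']))[0]; print(n,p['mtx'],-R.T@np.array(p['tvec']).ravel(),R[2])
E
```

```text
pics
time 0.0
q [ 1.196  0.418 -0.01   1.614  0.005  1.111 -0.053]
qvel [ 0.    -0.002  0.     0.001 -0.    -0.001 -0.001]
effort [-1.0000e-03 -8.5123e+01  6.3800e-01 -4.2598e+01 -4.9000e-02  1.9000e-02
  0.0000e+00]
tool_pos [ 0.204 -0.59   0.182]
tool_rot [-3.14   0.     0.333]
wrist_force [-0.011 -0.324  0.728]
ft_torque [ 0.017 -0.028  0.005]
finger_gap 0.094
-0.0188
scene [[485.11110254   0.         255.91169605]
 [  0.         485.11110254 191.14832997]
 [  0.           0.           1.        ]] [ 1.27954319 -0.27313303  1.54039613] [-0.49089216  0.11080875 -0.86414484]
top [[401.97399983   0.         258.90464845]
 [  0.         401.97399983 192.8827067 ]
 [  0.           0.           1.        ]] [ 0.30274702 -0.09984695  1.49697606] [ 0.1583322   0.01948494 -0.98719362]
```

View pics/scene0.png

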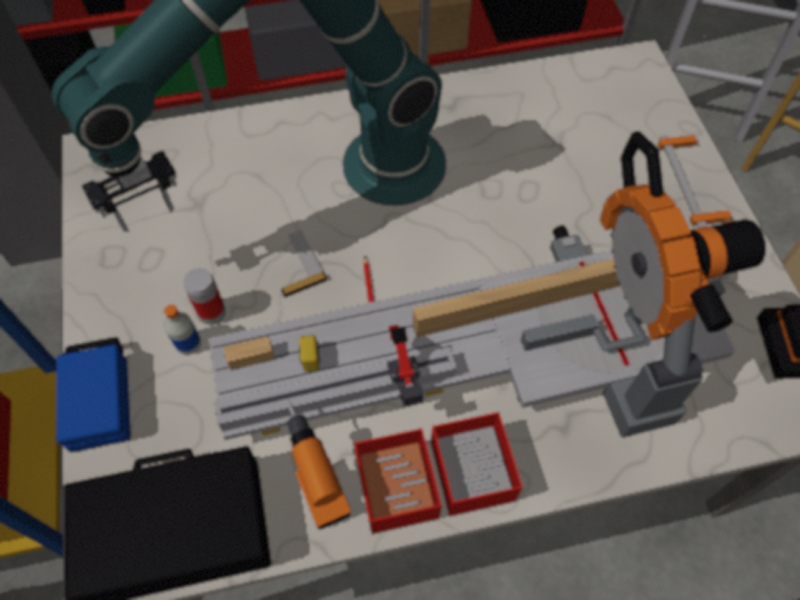

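View pics/top0.png

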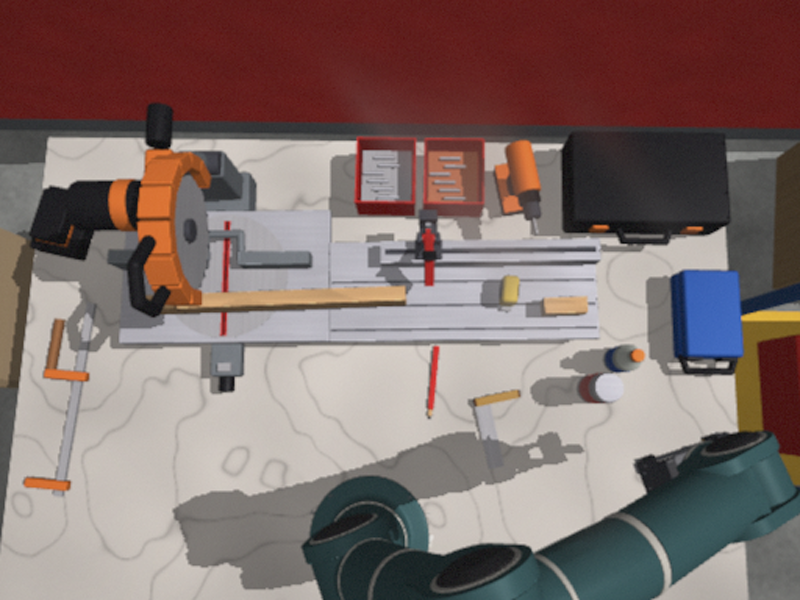

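The scene view shows the board at about (415–620, 320–265), with the red stop raised at (402, 360). In the top view, the board runs from (200, 300) to (405, 295), the stop pad and finger sit near (430, 270), the fence strip is at row ~255, and the table front edge is at row ~340. Next I'll zoom in on both views.

```bash
python3 - <<'E'
import cv2
from station import robot
a=robot.snapshot("top")[:,:,::-1]; b=robot.snapshot("scene")[:,:,::-1]
cv2.imwrite("pics/c1.png",cv2.resize(a[125:225,125:390],None,fx=3,fy=3,interpolation=cv2.INTER_CUBIC)) # 795x300
cv2.imwrite("pics/c2.png",cv2.resize(b[150:280,130:360],None,fx=3.4,fy=3.4,interpolation=cv2.INTER_CUBIC)) 
E
```

```text
(no output)
```

View pics/c1.png

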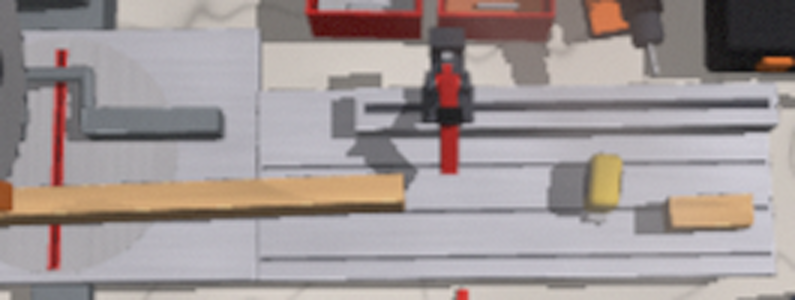

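View pics/c2.png

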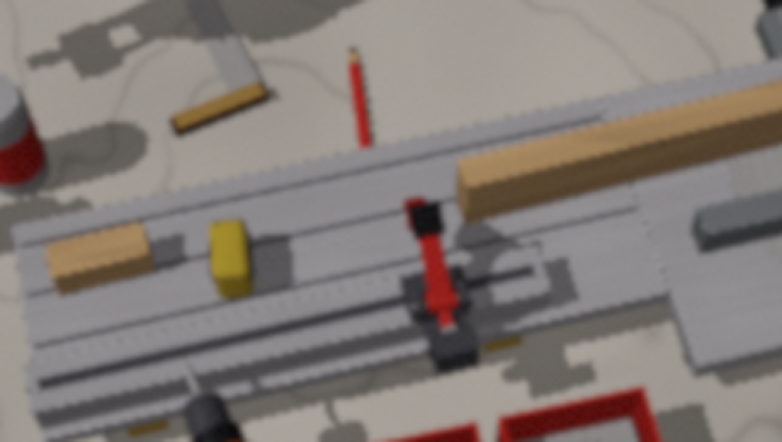

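In c1, the board's near-end rear top corner is at about (403,174), the pad at (448,117), the red finger tip at (449,172), and the wing front edge runs (260,278)–(775,274). In c2, the board's corner is at about (466,188), and the pad centre at (427,217).

```bash
cat > h.py <<'E'
import cv2,numpy as np
from station import robot
P={n:robot.camera_params(n) for n in("scene","top")}
for p in P.values():
    p['R']=cv2.Rodrigues(np.array(p['rvec'],float))[0]; p['t']=np.array(p['tvec'],float).ravel(); p['K']=np.array(p['mtx'])
def c1(u,v): return np.array([(u+.5)/3-.5+125,(v+.5)/3-.5+125])
def c2(u,v): return np.array([(u+.5)/3.4-.5+130,(v+.5)/3.4-.5+150])
def plane(n,px,z):
    p=P[n]; d=p['R'].T@np.linalg.inv(p['K'])@[*px,1]; C=-p['R'].T@p['t']
    return C+d*(z-C[2])/d[2]
def tri(a,b):
    M=[P[n]['K']@np.c_[P[n]['R'],P[n]['t']] for n in("top","scene")]
    X=cv2.triangulatePoints(M[0],M[1],np.float64(a),np.float64(b)).ravel(); X=X[:3]/X[3]
    return X,[proj(n,[X])[0]-q for n,q in(("top",a),("scene",b))]
def proj(n,X):
    p=P[n]; return cv2.projectPoints(np.float64(X).reshape(-1,1,3),p['rvec'],p['t'],p['K'],None)[0].reshape(-1,2)
def fence(F,pts): # F=(x,y,yaw); pts in fence frame -> world
    x,y,a=F; pts=np.atleast_2d(pts); c,s=np.cos(a),np.sin(a)
    return np.c_[x+c*pts[:,0]-s*pts[:,1],y+s*pts[:,0]+c*pts[:,1],.085+pts[:,2]]
E
python3 - <<'E'
from h import *
np.set_printoptions(precision=4,suppress=True)
print("front edge",plane("top",c1(260,278),.085),plane("top",c1(775,274),.085))
print("scene wing corner front right",plane("scene",c2(14,228),.085), "front edge at", plane("scene",c2(600,97),.085))
print("wing/table seam",plane("top",c1(259,278),.085),plane("top",c1(259,90),.085))
print("fence right top",plane("top",c1(772,88),.13),plane("top",c1(772,124),.13),plane("top",c1(772,124),.085))
print("pad",tri(c1(448,117),c2(427,217)))
print("board rear top",tri(c1(403,174),c2(466,188)), plane("top",c1(403,174),.165),plane("scene",c2(466,188),.165))
print("board front top scene",plane("scene",c2(460,158),.165))
print("far rear top",plane("top",c1(12,187),.165),"bottom front",plane("top",c1(403,211),.085),plane("top",c1(12,224),.085))
print("scene rear top far", plane("scene",c2(780,113),.165),plane("scene",c2(780,82),.165))
print("finger tip top",plane("top",c1(449,172),.2))
E
```

```text
front edge [0.4389 0.0942 0.085 ] [ 0.4546 -0.5089  0.085 ]
scene wing corner front right [ 0.4605 -0.5097  0.085 ] front edge at [0.4396 0.0979 0.085 ]
wing/table seam [0.4389 0.0954 0.085 ] [0.6663 0.1043 0.085 ]
fence right top [ 0.6665 -0.4986  0.13  ] [ 0.6237 -0.4974  0.13  ] [ 0.6342 -0.5105  0.085 ]
pad (array([ 0.6052, -0.1225,  0.2175]), [array([0.1766, 0.0343]), array([ 0.1309, -0.0068])])
board rear top (array([ 0.5525, -0.073 ,  0.1582]), [array([-0.004 , -0.0008]), array([-0.0029,  0.0002])]) [ 0.5512 -0.0732  0.165 ] [ 0.5561 -0.074   0.165 ]
board front top scene [ 0.5229 -0.0721  0.165 ]
far rear top [0.5289 0.3674 0.165 ] bottom front [ 0.5216 -0.0725  0.085 ] [0.4979 0.3923 0.085 ]
scene rear top far [0.5417 0.2439 0.165 ] [0.5076 0.2554 0.165 ]
finger tip top [ 0.5478 -0.1241  0.2   ]
```

```bash
cat > ov.py <<'E'
from h import *
def overlay(F,B=None,fn="pics/ov.png"):
    out=[]
    for n,(r0,r1,c0,c1_) in(("top",(130,220,125,390)),("scene",(150,250,130,395))):
        im=cv2.resize(robot.snapshot(n)[r0:r1,c0:c1_,::-1],None,fx=3,fy=3,interpolation=cv2.INTER_CUBIC)
        def dr(pts,col):
            q=(proj(n,pts)-[c0,r0]+.5)*3-.5
            cv2.polylines(im,[np.int32(np.round(q*16))],False,col,1,cv2.LINE_AA,4)
        L=lambda pts,col:dr(fence(F,pts),col)
        for y0,y1,h in((-.49,0,.045),(.16,.32,.045)):
            L([[0,y0,h],[0,y1,h],[0,y1,0],[0,y0,0],[0,y0,h]],(0,255,0))
        L([[-.17,.1,0],[-.17,-.49,0],[.06,-.49,0],[.06,.1,0]],(255,255,0))
        if B is not None:
            for z in(0,.08): L0=[[ -.016,-.29],[.016,-.29],[.016,.29],[-.016,.29],[-.016,-.29]];dr(fence(B,[[*p,z] for p in L0]),(255,0,255))
        out.append(im)
    cv2.imwrite(fn,np.vstack(out))
E
python3 - <<'E'
from ov import *
# board: rear-top near corner ~(.5535,-.0735), yaw ~ .05
a=.052; c,s=np.cos(a),np.sin(a); near=np.array([.5535,-.0735]); cen=near+np.array([-c*.016-s*.29,-s*.016+c*.29]); print(cen)
overlay((.614,-.018,.03),(*cen,a),"pics/ov1.png")
E
```

```text
[0.52244842 0.21527638]
```

View pics/ov1.png

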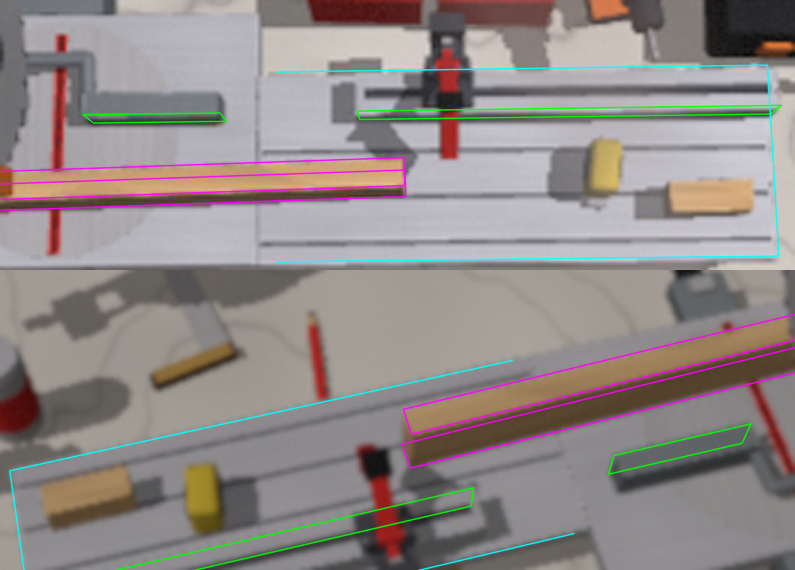

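The board overlay fits: yaw about 0.052, centre (0.522, 0.215). The fence also fits, at about (0.614, -0.018) with yaw about 0.03. The pad is at (0.605, -0.1225, 0.2175), so the stop is at roughly 0.65 rad. First I'll shut the gripper, lift, and move above the pad.

```bash
python3 -m handwheel '[{"xyz":[0,0,-50],"spin":0},{"xyz":[0,0,-100],"spin":0},{"xyz":[0,0,-140],"spin":0}]' -1
python3 -m handwheel '[{"xyz":[44,-26,0],"spin":-0.1},{"xyz":[89,-52,0],"spin":-0.2},{"xyz":[133,-78,0],"spin":-0.31},{"xyz":[177,-104,0],"spin":-0.42},{"xyz":[222,-130,0],"spin":-0.53},{"xyz":[266,-156,0],"spin":-0.64},{"xyz":[310,-181,0],"spin":-0.75},{"xyz":[355,-207,0],"spin":-0.86},{"xyz":[399,-233,0],"spin":-0.97},{"xyz":[443,-259,0],"spin":-1.07},{"xyz":[488,-285,0],"spin":-1.17},{"xyz":[532,-311,0],"spin":-1.27}]'
python3 -m handwheel '[{"xyz":[0,0,0],"spin":0},{"xyz":[0,0,0],"spin":0},{"xyz":[0,0,0],"spin":0}]'
```

```text
time: 0.68
tool_pos: [0.2042, -0.5907, 0.3251]
tool_rot: [3.141, -0.0, 0.333]
wrist_force: [0.3, 0.9, -0.2]
finger_gap: 0.0675
time: 2.17
tool_pos: [0.6063, -0.1217, 0.323]
tool_rot: [3.141, 0.0, 1.606]
wrist_force: [-0.6, -0.7, 0.4]
finger_gap: 0.0005
time: 2.55
tool_pos: [0.6049, -0.1243, 0.3231]
tool_rot: [-3.142, 0.001, 1.601]
wrist_force: [-0.3, -0.3, 0.1]
finger_gap: 0.0005
```

```bash
python3 -m handwheel '[{"xyz":[2,-1,40],"spin":0},{"xyz":[2,-2,80],"spin":0},{"xyz":[2,-3,95],"spin":0},{"xyz":[2,-3,102],"spin":0},{"xyz":[2,-5,109],"spin":0},{"xyz":[2,-9,116],"spin":0},{"xyz":[2,-9,116],"spin":0}]'
python3 - <<'E'
from station import robot
import cv2,numpy as np
b=robot.snapshot("scene")[170:270,190:310,::-1]; a=robot.snapshot("top")[100:200,220:340,::-1]
cv2.imwrite("pics/p1.png",cv2.resize(np.hstack([a,b]),None,fx=3.3,fy=3.3,interpolation=cv2.INTER_CUBIC))
E
```

```text
time: 3.42
tool_pos: [0.596, -0.1213, 0.2069]
tool_rot: [-3.141, 0.0, 1.603]
wrist_force: [-0.5, 0.0, 1.0]
finger_gap: 0.0003
```

View pics/p1.png

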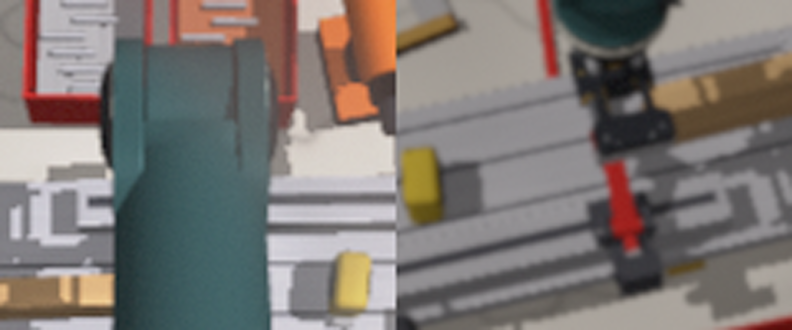

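The scene crop shows the gripper over the pad at the front end of the red arm (615,160). The contact force is about 1 N, so I'll keep pressing along the arc.

```bash
python3 -m handwheel '[{"xyz":[0,-3,6],"spin":0},{"xyz":[0,-6,12],"spin":0}]'
python3 -m handwheel '[{"xyz":[0,-1,4],"spin":0},{"xyz":[0,-2,8],"spin":0}]'
python3 -m handwheel '[{"xyz":[0,-1,4],"spin":0},{"xyz":[0,-2,8],"spin":0}]'
python3 -m handwheel '[{"xyz":[0,0,4],"spin":0},{"xyz":[0,0,8],"spin":0}]'
```

```text
time: 3.78
tool_pos: [0.5901, -0.1214, 0.1945]
tool_rot: [3.142, -0.0, 1.603]
wrist_force: [0.3, 0.3, 0.6]
finger_gap: 0.0006
time: 4.03
tool_pos: [0.5882, -0.1215, 0.1866]
tool_rot: [-3.141, -0.0, 1.603]
wrist_force: [-0.8, 0.0, 1.2]
finger_gap: 0.0002
time: 4.28
tool_pos: [0.5869, -0.1216, 0.1795]
tool_rot: [3.14, 0.0, 1.603]
wrist_force: [-0.3, -0.5, 1.9]
finger_gap: 0.0007
time: 4.53
tool_pos: [0.5863, -0.1215, 0.1707]
tool_rot: [-3.142, -0.0, 1.603]
wrist_force: [-0.8, 0.6, 0.4]
finger_gap: 0.0006
```

There was no detent force, so I need to look.

```bash
python3 - <<'E'
from station import robot
import cv2,numpy as np
b=robot.snapshot("scene")[180:265,205:300,::-1]
cv2.imwrite("pics/p2.png",cv2.resize(b,None,fx=7,fy=7,interpolation=cv2.INTER_CUBIC))
E
```

```text
(no output)
```

View pics/p2.png

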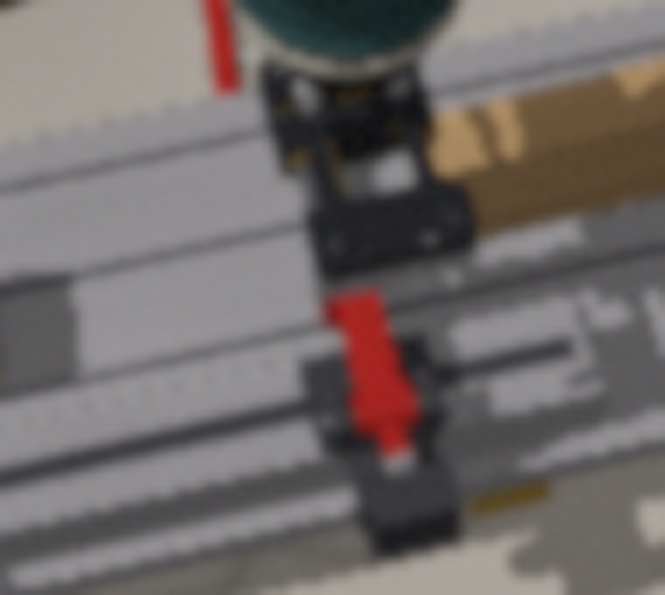

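The crop shows the red arm from the hinge at (390,435) to about (355,295), with the gripper body hiding the pad. I'll compare this with predicted projections.

```bash
python3 - <<'E'
from h import *
f=lambda X:np.round((proj("scene",[X])[0]-[205,180]+.5)*7-.5)
H=np.array([.664,-.1225,.16]); print("hinge",f(H),"tcp",f(robot.observe()['tool_pos']))
for th in(.8,.65,.45,.2,0):
    a=th+.137; print(th,"pad",f(H+[-.0807*np.cos(a),0,.0807*np.sin(a)]),"arm 65mm",f(H+[-.065*np.cos(th),0,.065*np.sin(th)]))
E
```

```text
hinge [384. 412.] tcp [348. 249.]
0.8 pad [361. 251.] arm 65mm [362. 275.]
0.65 pad [356. 241.] arm 65mm [359. 270.]
0.45 pad [351. 234.] arm 65mm [356. 268.]
0.2 pad [347. 236.] arm 65mm [353. 274.]
0 pad [345. 245.] arm 65mm [353. 284.]
```

```bash
python3 -m handwheel '[{"xyz":[0,0,3],"spin":0},{"xyz":[0,0,3],"spin":0}]'
python3 -m handwheel '[{"xyz":[0,0,3],"spin":0},{"xyz":[0,0,3],"spin":0}]'

```

```text
time: 4.82
tool_pos: [0.5862, -0.1215, 0.1676]
tool_rot: [-3.141, -0.0, 1.603]
wrist_force: [0.1, -0.1, -0.5]
finger_gap: 0.0004
time: 5.08
tool_pos: [0.5863, -0.1216, 0.1648]
tool_rot: [-3.141, -0.0, 1.603]
wrist_force: [-0.6, 0.4, -0.6]
finger_gap: 0.0006
```

```bash
python3 -m handwheel '[{"xyz":[0,0,-40],"spin":0},{"xyz":[0,0,-90],"spin":0},{"xyz":[0,-50,-130],"spin":0},{"xyz":[0,-110,-160],"spin":0},{"xyz":[0,-170,-160],"spin":0},{"xyz":[0,-170,-160],"spin":0}]'
python3 - <<'E'
from station import robot
import cv2,numpy as np
b=robot.snapshot("scene")[170:265,200:300,::-1]; a=robot.snapshot("top")[125:220,225:325,::-1]
cv2.imwrite("pics/p3.png",cv2.resize(np.hstack([a,b]),None,fx=4,fy=4,interpolation=cv2.INTER_CUBIC))
E
```

```text
time: 5.82
tool_pos: [0.4139, -0.1275, 0.3261]
tool_rot: [3.14, 0.003, 1.6]
wrist_force: [1.1, -0.3, 0.9]
finger_gap: 0.0006
```

View pics/p3.png

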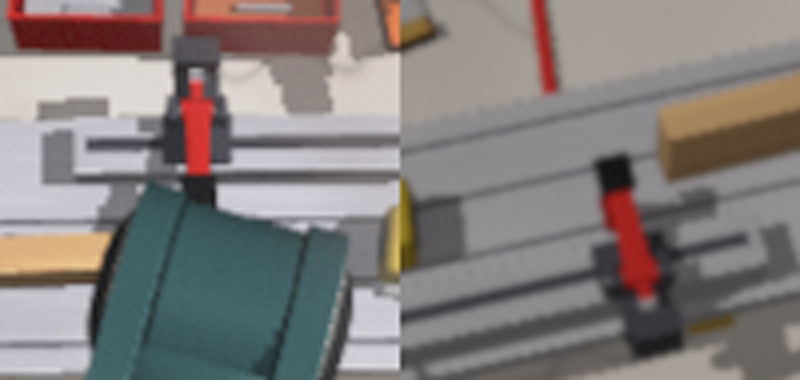

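The stop has moved. In the top crop the pad is now at about (200,190), at the front of the red arm, and the forward finger is no longer visible. In the scene crop the pad is at about (614,173). I'll triangulate it.

```bash
python3 - <<'E'
from h import *
t=lambda u,v:np.array([(u+.5)/4-.5+225,(v+.5)/4-.5+125]); s=lambda u,v:np.array([(u-400+.5)/4-.5+200,(v+.5)/4-.5+170])
X,r=tri(t(200,192),s(614,173)); print(X,r)
im=robot.snapshot("scene")
d=(im.max(2)<50); ys,xs=np.nonzero(d[205:222,245:262]); print("scene dark centroid",xs.mean()+245,ys.mean()+205,len(xs))
H=[.664,-.1225,.16]
for th in(0,.1,.2,.3,.45):
    a=th+.137; p=np.array([H[0]-.0807*np.cos(a),-.1235,H[2]+.0807*np.sin(a)]); print(th,proj("scene",[p])[0],proj("top",[p])[0])
print(t(200,192),s(614,173))
E
```

```text
[ 0.58317809 -0.12489305  0.18148791] [array([-0.03722442, -0.00727269]), array([-0.02751129,  0.00130708])]
scene dark centroid 253.13725490196077 212.86274509803923 51
0 [253.59781018 214.56114977] [274.1089731  173.00375496]
0.1 [253.69282196 213.81542745] [274.16451468 172.07362747]
0.2 [253.84277499 213.3059219 ] [274.2227673  170.91460639]
0.3 [254.04705808 213.04121249] [274.283143   169.53553056]
0.45 [254.45265787 213.11665399] [274.37629475 167.08084835]
[274.625 172.625] [253.125 212.875]
```

Camera triangulation puts the angle between 0 and about 0.1, so past the crest. I'll confirm by pressing again and feeling for contact.

```bash
python3 -m handwheel '[{"xyz":[0,55,0],"spin":0},{"xyz":[1,110,20],"spin":0},{"xyz":[2,168,60],"spin":0},{"xyz":[2,168,110],"spin":0},{"xyz":[2,168,135],"spin":0},{"xyz":[2,168,140],"spin":0},{"xyz":[2,168,140],"spin":0}]'
python3 -m handwheel '[{"xyz":[0,0,4],"spin":0},{"xyz":[0,0,8],"spin":0},{"xyz":[0,0,8],"spin":0}]'
python3 -m handwheel '[{"xyz":[0,0,4],"spin":0},{"xyz":[0,0,8],"spin":0},{"xyz":[0,0,8],"spin":0}]'
python3 -m handwheel '[{"xyz":[0,0,4],"spin":0},{"xyz":[0,0,4],"spin":0},{"xyz":[0,0,4],"spin":0}]'
```

```text
time: 6.85
tool_pos: [0.585, -0.1193, 0.1852]
tool_rot: [3.141, -0.001, 1.603]
wrist_force: [-0.9, -0.4, 0.7]
finger_gap: 0.0001
time: 7.22
tool_pos: [0.5842, -0.1197, 0.177]
tool_rot: [3.142, 0.0, 1.603]
wrist_force: [0.1, 0.4, 0.2]
finger_gap: 0.0007
time: 7.6
tool_pos: [0.5841, -0.1196, 0.1685]
tool_rot: [-3.141, -0.0, 1.603]
wrist_force: [0.6, -0.3, 0.1]
finger_gap: 0.0007
time: 7.98
tool_pos: [0.5843, -0.1196, 0.165]
tool_rot: [-3.142, -0.0, 1.603]
wrist_force: [-0.5, 0.1, 0.1]
finger_gap: 0.0003
```

```bash
python3 -m handwheel '[{"xyz":[0,0,3],"spin":0},{"xyz":[0,0,3],"spin":0}]'
python3 -m handwheel '[{"xyz":[0,0,3],"spin":0},{"xyz":[0,0,3],"spin":0}]'
python3 -m handwheel '[{"xyz":[0,0,3],"spin":0},{"xyz":[0,0,3],"spin":0}]'
python3 - <<'E'
from station import robot
import cv2,numpy as np
b=robot.snapshot("scene")[170:265,200:300,::-1]
cv2.imwrite("pics/p4.png",cv2.resize(b,None,fx=6,fy=6,interpolation=cv2.INTER_CUBIC))
E
```

```text
time: 8.22
tool_pos: [0.5841, -0.1196, 0.1617]
tool_rot: [-3.141, -0.0, 1.603]
wrist_force: [-0.5, 0.6, 0.1]
finger_gap: 0.0008
time: 8.48
tool_pos: [0.5842, -0.1196, 0.1587]
tool_rot: [-3.141, -0.0, 1.603]
wrist_force: [0.3, 0.3, -0.3]
finger_gap: 0.0005
time: 8.72
tool_pos: [0.5841, -0.1196, 0.1557]
tool_rot: [-3.141, -0.0, 1.603]
wrist_force: [0.2, -0.4, -0.3]
finger_gap: 0.0006
```

View pics/p4.png

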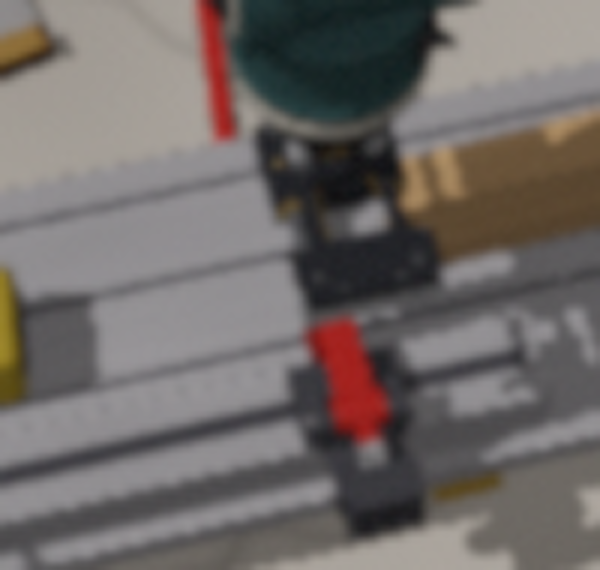

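```bash
python3 - <<'E'
from h import *
T=np.array([.204,-.59,.1825]); j=np.array([.327,-.945,0])
for g in(-.053,.053): print(proj("scene",[T+j*g])*1.5625)
s=robot.observe(); print({k:np.round(v,3) for k,v in s.items()})
print("tcp now in p4",(proj("scene",[s['tool_pos']])-[200,170]+.5)*6-.5)
print("pad down in p4",(proj("scene",[[.584,-.1235,.171]])-[200,170]+.5)*6-.5)
E
```

```text
[[174.12020776 213.73885097]]
[[128.90189303 234.34534185]]
{'time': np.float64(8.775), 'q': array([ 0.557,  0.443, -0.531,  1.701,  0.25 ,  1.067, -0.022]), 'qvel': array([ 0.002, -0.003, -0.002, -0.003, -0.001,  0.002,  0.   ]), 'effort': array([-3.0000e-03, -7.9627e+01, -9.4220e+00, -4.0158e+01, -3.1000e-02,
       -2.4000e-02, -1.3000e-02]), 'tool_pos': array([ 0.584, -0.12 ,  0.156]), 'tool_rot': array([-3.141, -0.   ,  1.603]), 'wrist_force': array([ 0.027, -0.424, -0.047]), 'ft_torque': array([-0.025, -0.053,  0.045]), 'finger_gap': np.float64(-0.0)}
tcp now in p4 [[331.33621947 281.82147742]]
pad down in p4 [[324.06409176 269.79356777]]
```

```bash
python3 - <<'E'
from h import *
im=cv2.resize(cv2.imread("pics/scene0.png"),(512,384),interpolation=cv2.INTER_AREA)
g=im[118:156,66:116].mean(2)
print("cols 66..115")
for i,r in enumerate(g): print(118+i,''.join(' .:-=+*#%@'[::-1][min(9,int(v/19))] for v in r))
T=np.array([.204,-.59,.1825]); j=np.array([.327,-.945,0])
for g_ in(-.053,.053): print(proj("scene",[T+j*g_]), proj("scene",[T+j*g_+[0,0,.05]]))
# current scene around stop
im=robot.snapshot("scene").astype(int)
for v in range(205,250): print(v,''.join('R' if (p[0]>110 and p[0]>2*p[1]) else ('#' if p.max()<60 else ('+' if p.max()<110 else ' ')) for p in im[v,240:285]))
E
```

```text
cols 66..115
118 #*+==+++++*#******#####*+=-:::::-=+#%%@@@%#*+==:..
119 #*+++++==-=*#***#####*+=-::::--=+***#%%%%#+=--::..
120 %#**+==---+*#######*+=-:::--=+++++++*#%%*=-::.....
121 %%*+=---=+*#%%%##*+=--::--=+**+==---=*#*+-:.......
122 %%*=--=+*##%%%#*==------=+**+=--::::-+**=:........
123 %%*+=+*#%%%##*=--::--=++**+=-:::....:=**+-:.......
124 %%####%%%#*+=--::--=++*++=-:::......:-+*+=:.......
125 %%%%%%%#*+=--::--=+**++=-:::........:-+**+-:......
126 %%%%%#*+=-::---=+**+=--::::..........:=**+=:......
127 %%%%%*=-:::-==+**+=--:::.............:-+*+=:......
128 %%%%%*=---=++*++=--:::.:..............:=**+-:.....
129 %@%%%#+==+**++=--::::.................:-+*+=:.....
130 %@@%%%#***+==-:::::::..................:=**+-:....
131 %@@@%%%#*+=-:::::::::..................:-+*+=:....
132 %%@@@@%#+-:::::::::.....................:=++=-:...
133 #%%@@@@%*-::::::::::....................:-++=-::::
134 *#%@@%%%*=:::::::::.....................::=+=-::::
135 **#%%###*+-::::.:......................:::---:::::
136 +++*++++*+=-:::......................:::::::::....
137 +==----=+*+-::...................:::.:
[... 2672 characters left out ...]

236         +++++#+RRRRRRRRR+++++++++++          
237      ++++++++#+RRRRRRRRRR++++++++++          
238  ++++++++++++++RRRRRRRRRR+##+++++++      ++++
239 ++++++++++++++++RRRRRRRR++###++++++++++++++++
240 ++++++   +++++++RRRRRRR++###+++++++++++++++++
241 ++        +++##+++RRRRR+####+++++++++++++++++
242           ++#####++RRRR+####+++++++++++++++++
243           ++######++    +##+++++++++++++++++ 
244            ++#####++    +###++++++++++++++   
245           ++++##++++   ++###+++++++++++++    
246        +++++++++++++++ ++###+++++++++++++   +
247    ++++++++++++++++++++++++++++++++++++++++++
248 +++++++++++++++++++++++++++++++++++++++++++++
249 +++++++++++++++++++++++++++++++++++++++++++++
```

```bash
python3 - <<'E'
from h import *
def asc(im,r0,c0):
    print("cols from",c0)
    for v,row in enumerate(im[:,:,::-1].astype(int)): print(r0+v,''.join('R' if (p[0]>110 and p[0]>2*p[1]) else ('#' if p.max()<60 else ('+' if p.max()<110 else ' ')) for p in row))
im=cv2.resize(cv2.imread("pics/p3.png"),(200,95),interpolation=cv2.INTER_AREA)
asc(im[8:60,30:70],133,255); asc(im[35:85,140:175],205,240)
a=cv2.imread("pics/c1.png"); a=cv2.resize(a,(265,100),interpolation=cv2.INTER_AREA); asc(a[5:62,130:170],130,255)
a=cv2.imread("pics/c2.png"); a=cv2.resize(a,(230,130),interpolation=cv2.INTER_AREA); asc(a[50:110,110:150],200,240)
E
```

```text
cols from 255
133 ++++++++++      ++++++++++++            
134 ++++++++++   +++++++++++++++++          
135 ++++++++++   +++++++++++++++++          
136 ++++++++++   +++++++++++++++++          
137 ++++++++++   ++++++++++++++++++         
138              ++++++++++++               
139              ++++++++++++               
140               +++++++++++               
141               ###++++++++               
142               ###    +++                
143               ##+    +++                
144               +#+    +++                
145               +#+     ++                
146               +#+RRRR+++                
147               +#+RRRR+++                
148               +#+RRRR+++                
149              +++RRRRR  +++              
150              ++RRRRRRRR ++              
151             +++RRRRRRRR ++              
152             +++RRRRRRRR ++              
153             +++RRRRRRRR ++              
154            +++++RRRRRRR++++             
155           +####+RRRRRRR+##+             
156           ++###+RRRRRRR++++             
157   
[... 7860 characters left out ...]
###+RRRR++##+++++++++++++
245           ++++####+RRR  +###++++++++++++
246        +++++++++++++   ++###+++++++++++ 
247   +++++++++++++++#++++++++#+++++++++++++
248 ++++++++++++++++++#+++++++++++++++++++++
249 +++++++++++++++++##+++#++##+++++++++++++
250 +++++++++++    +++#++##+##+#++++++++++++
251 +++++++         ++++#++++++###++++++++++
252 ++             ++##++++++#####++++++++++
253               +++##############+++++++++
254           +++++++##############+++++++++
255       +++++++++++##############++++++   
256  +++++++++++++++++############+++       
257 ++++++++++++++++++#########++++         
258 ++++++++++++++++++#####+++++            
259 ++++++++++++++++++++++++               +
```

```bash
python3 -m handwheel '[{"xyz":[0,0,-50],"spin":0},{"xyz":[0,0,-110],"spin":0},{"xyz":[-30,-50,-140],"spin":0},{"xyz":[-80,-90,-150],"spin":0},{"xyz":[-130,-130,-150],"spin":0},{"xyz":[-180,-160,-150],"spin":0},{"xyz":[-180,-160,-150],"spin":0}]'
cat > asc.py <<'E'
from h import *
def asc(im,r0,r1,c0,c1):
    print("cols from",c0)
    for v in range(r0,r1): print(v,''.join('R' if (p[0]>110 and p[0]>2*p[1]) else ('#' if p.max()<60 else ('+' if p.max()<110 else ' ')) for p in im[v,c0:c1].astype(int)))
E
python3 - <<'E'
from asc import *
a=robot.snapshot("top"); b=robot.snapshot("scene")
asc(a,144,188,262,288); asc(b,205,245,242,272)
cv2.imwrite("pics/p5.png",cv2.resize(np.hstack([a[125:220,215:315],b[170:265,205:305]])[:,:,::-1],None,fx=4,fy=4,interpolation=cv2.INTER_CUBIC))
E
```

```text
time: 9.7
tool_pos: [0.4274, -0.3087, 0.3059]
tool_rot: [-3.141, 0.001, 1.596]
wrist_force: [1.4, 0.6, 0.1]
finger_gap: 0.0
cols from 262
144        +++     ++         
145        +++    +++         
146        +#+ RRR+++         
147        #++ RRR+++         
148        #++ RRR+++         
149       +++RRRRR  +++       
150       ++RRRRRRRR ++       
151      +++RRRRRRRR ++       
152      ++ RRRRRRRR ++       
153      +++RRRRRRRR ++       
154     ++++RRRRRRRR++++      
155    +####+RRRRRRR+##+      
156    ++####RRRRRRR++++      
157    ++####RRRRRRR++++      
158    ++###+RRRRRRR++++      
159   +++####RRRRRRR+++++     
160 ++#++####RRRRRRR++++++++++
161 ++#++##+#RRRRRRR++++++++++
162   +++####RRRRRRR++++      
163    ++#+#+RRRRRRR++++      
164    +++###RRRRRRR++++      
165    ++++++RRRRRRR++++      
166       +++ RRRRR           
167           RRRRR           
168   +++++++ RRRRR ++++++++++
169 +++++++++RRRRRRR++++++++++
170 ++++++++++RRRRR++++       
171         +#######+         
172         +#######+         
173         +#######+         
174         +#######+         
1
[... 1115 characters left out ...]

225          RRRRRRRRR+++++++++++ 
226          RRRRRRRRR+++++++     
227           RRRRRRRR ++++++     
228           RRRRRRRRR+###++     
229           +RRRRRRRR+###+++    
230          +++RRRRRRR+####++    
231       ++++++RRRRRRRR+###++++ +
232       +++++++RRRRRRR+######+++
233       +++++++RRRRRRR++#+####++
234       +++++++RRRRRRRR+++###+++
235       +++++++RRRRRRRRR+++#+++ 
236       +++++#+RRRRRRRRR++++++++
237    ++++++++++RRRRRRRRRR+++++++
238 +++++++++++++RRRRRRRRRR+##++++
239 ++++++++++++++RRRRRRRR++###+++
240 ++++   +++++++RRRRRRR++###++++
241         +++##+++RRRRR+####++++
242         ++#####++RRRR+####++++
243          +######+RR   +##+++++
244          ++#####++    +##+++++
```

View pics/p5.png

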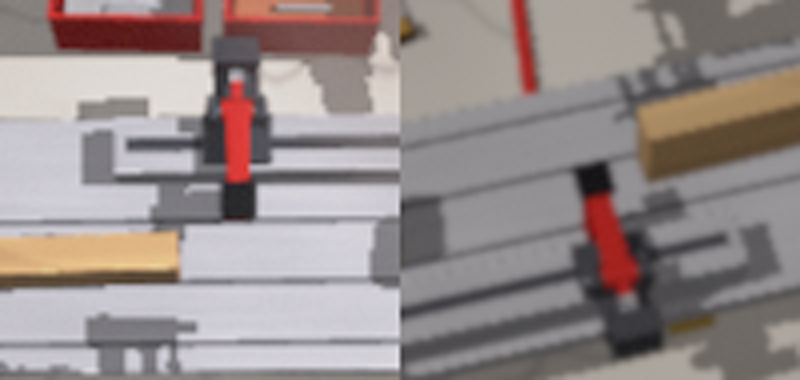

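The top crop now shows the pad at (240,202), further forward than in p3. No red finger shows in front of it, so the second press moved it further. I'll triangulate again.

```bash
python3 - <<'E'
from h import *
X,r=tri(np.array([273.9,174.8]),np.array([253.1,214.2])); print("now",X,r)
X,r=tri(np.array([274.5,164]),np.array([254.4,213.8])); print("orig",X,r)
# fit hinge x, yoff given pixels; theta for 2 states
from scipy.optimize import least_squares
obs={0:((274.5,163.7),(254.4,213.8)),1:((273.9,174.8),(253.1,214.2))}
def res(p):
    hx,hy=p[:2]; o=[]
    for i in(0,1):
        a=p[2+i]+.137; b=.03; d=.0807*np.cos(a); X=[hx-d*np.cos(b),hy-d*np.sin(b),.16+.0807*np.sin(a)]
        for n,q in zip(("top","scene"),obs[i]): o+=list(proj(n,[X])[0]-q)
    return o
s=least_squares(res,[.664,-.1225,.7,.05]); print(s.x,np.round(s.fun,2))
E
```

```text
now [ 0.5791421  -0.12361916  0.16438386] [array([0.18305796, 0.03541583]), array([ 0.13537493, -0.0066262 ])]
orig [ 0.6045445  -0.12461909  0.21514133] [array([0.32063222, 0.06178181]), array([ 0.23764333, -0.01225829])]
[ 0.66024957 -0.1221192   0.68046547 -0.07507819] [ 0.09 -0.06  0.54 -0.48  0.46 -0.17 -0.11  0.12]
```

The pose is consistent with fully down. I'll do one confirming press that goes a little lower and watch the force.

```bash
python3 -m handwheel '[{"xyz":[60,50,0],"spin":0},{"xyz":[120,105,0],"spin":0},{"xyz":[178,157,20],"spin":0},{"xyz":[178,157,80],"spin":0},{"xyz":[178,157,130],"spin":0},{"xyz":[178,157,148],"spin":0},{"xyz":[178,157,148],"spin":0}]'
for i in 1 2 3; do python3 -m handwheel '[{"xyz":[0,0,2],"spin":0},{"xyz":[0,0,3],"spin":0}]'; done
```

```text
time: 10.68
tool_pos: [0.5808, -0.1196, 0.1566]
tool_rot: [-3.139, -0.002, 1.605]
wrist_force: [-0.2, -0.0, 0.9]
finger_gap: 0.0
time: 10.92
tool_pos: [0.582, -0.1218, 0.1563]
tool_rot: [3.14, 0.001, 1.603]
wrist_force: [0.2, 0.0, -0.6]
finger_gap: 0.0004
time: 11.18
tool_pos: [0.5814, -0.1218, 0.1522]
tool_rot: [3.141, 0.0, 1.603]
wrist_force: [0.0, 0.1, -1.4]
finger_gap: 0.0006
time: 11.42
tool_pos: [0.5813, -0.1217, 0.1488]
tool_rot: [-3.141, -0.0, 1.603]
wrist_force: [0.5, 0.2, 3.3]
finger_gap: 0.0005
```

```bash

for i in 1 2 3; do python3 -m handwheel '[{"xyz":[0,0,2],"spin":0},{"xyz":[0,0,2],"spin":0}]'; done
```

```text
time: 11.68
tool_pos: [0.5814, -0.1218, 0.1483]
tool_rot: [3.141, 0.001, 1.603]
wrist_force: [-9.8, 0.5, 22.1]
finger_gap: 0.0002
time: 11.92
tool_pos: [0.5815, -0.1218, 0.1477]
tool_rot: [3.141, 0.002, 1.603]
wrist_force: [-20.7, 1.3, 43.9]
finger_gap: 0.0006
time: 12.18
tool_pos: [0.5816, -0.1219, 0.1472]
tool_rot: [3.14, 0.002, 1.603]
wrist_force: [-30.3, 2.9, 66.9]
finger_gap: 0.0003
```

A hard stop is felt, at 67 N. I'll back off and recheck the pad numerically.

```bash
python3 -m handwheel '[{"xyz":[0,0,-50],"spin":0},{"xyz":[0,0,-110],"spin":0},{"xyz":[-30,-50,-150],"spin":0},{"xyz":[-80,-90,-160],"spin":0},{"xyz":[-130,-130,-160],"spin":0},{"xyz":[-180,-160,-160],"spin":0},{"xyz":[-180,-160,-160],"spin":0}]'
python3 - <<'E'
from asc import *
a=robot.snapshot("top"); b=robot.snapshot("scene"); s=robot.observe()
asc(a,164,184,262,288); asc(b,207,230,242,272)
T=np.array(s['tool_pos'])
print(s['tool_pos'],s['tool_rot']); q=proj("scene",[T])[0]; q2=proj("scene",[T+[0,0,.02]])[0]; print("tip px",q,q2)
cv2.imwrite("pics/p6.png",cv2.resize(b[int(q[1])-40:int(q[1])+40,int(q[0])-50:int(q[0])+50,::-1],None,fx=6,fy=6,interpolation=cv2.INTER_CUBIC))
E
```

```text
time: 13.05
tool_pos: [0.4245, -0.3106, 0.3029]
tool_rot: [-3.141, 0.001, 1.596]
wrist_force: [1.4, 0.6, 0.4]
finger_gap: 0.0003
cols from 262
164    ++####RRRRRRR++++      
165    ++++++RRRRRRR++++      
166      ++++ RRRRR           
167           RRRRR           
168   +++++++ RRRRRR++++++++++
169 +++++++++RRRRRRR++++++++++
170 ++++++++++RRRRR+++ +      
171         +#######+         
172         +#######+         
173         +#######+         
174         +#######+         
175         +#######+         
176         +#######+         
177         +#######+         
178         +#######+         
179 + +++++++####++#+         
180 ++++++++++                
181                           
182                           
183                           
cols from 242
207                           ++++
208                           ++++
209                          +++++
210           ++++++          ++++
211       ++++#####+         +++++
212      ++########+         +++++
213       +########+         +++++
214       ++#######+         +++++
215        +########+             
216        +########+             
217        +########+             
218         +##+++++          ++++
219         +++RRRR         ++++++
220          RRRRRRR        ++++++
221          RRRRRRR        ++++++
222          RRRRRRR        ++++++
223          RRRRRRRR  +++++++++++
224          RRRRRRRR ++++++++++++
225          RRRRRRRRR+++++++++++ 
226          RRRRRRRRR+++++++     
227           RRRRRRRR ++++++     
228           RRRRRRRRR+###++     
229           +RRRRRRRR+###+++    
[ 0.42683762 -0.30728886  0.3028987 ] [-3.14157156e+00 -1.18977593e-04  1.60125690e+00]
tip px [183.72100532 161.72122881] [182.87822719 158.04601951]
```

View pics/p6.png

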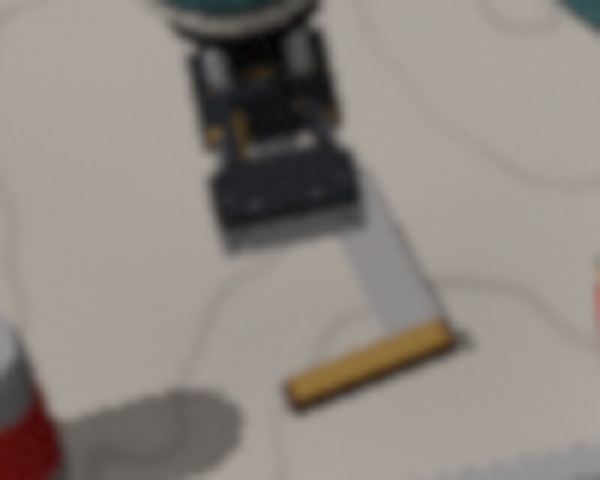

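The stop hasn't changed after a 67 N press: it's on its hard stop, fully home. Crop p6 shows only the shut gripper over the bench, with the try square untouched. Next I'll open, move over the board at y≈0.10, and check the saw clearance.

```bash
python3 - <<'E'
from h import *
print("blade centre",tri(np.array([190,230])/1.5625,np.array([640,263])/1.5625)[0])
E
python3 -m handwheel '[{"xyz":[40,11,0],"spin":0},{"xyz":[81,23,0],"spin":0},{"xyz":[121,34,0],"spin":0},{"xyz":[162,46,0],"spin":0},{"xyz":[202,57,0],"spin":0},{"xyz":[242,68,0],"spin":0},{"xyz":[283,80,0],"spin":-0.01},{"xyz":[323,91,0],"spin":-0.02},{"xyz":[364,103,0],"spin":-0.02},{"xyz":[404,114,0],"spin":-0.02},{"xyz":[404,114,0],"spin":-0.02},{"xyz":[404,114,0],"spin":-0.02}]' 1
python3 -m handwheel '[{"xyz":[0,0,0],"spin":0},{"xyz":[0,0,0],"spin":0}]'
```

```text
blade centre [0.62003058 0.33825821 0.33952307]
time: 14.65
tool_pos: [0.5279, 0.1014, 0.3029]
tool_rot: [-3.141, -0.0, 1.624]
wrist_force: [0.3, -0.2, -0.0]
finger_gap: 0.0942
time: 14.9
tool_pos: [0.5282, 0.1001, 0.303]
tool_rot: [3.141, 0.0, 1.622]
wrist_force: [0.1, 0.4, 0.6]
finger_gap: 0.0938
```

```bash
python3 -m handwheel '[{"xyz":[0,0,50],"spin":0},{"xyz":[0,0,100],"spin":0},{"xyz":[0,0,140],"spin":0},{"xyz":[0,0,170],"spin":0},{"xyz":[0,0,195],"spin":0},{"xyz":[0,0,208],"spin":0},{"xyz":[0,0,208],"spin":0},{"xyz":[0,0,208],"spin":0}]'
python3 -m handwheel '[{"xyz":[0,0,0],"spin":0},{"xyz":[0,0,0],"spin":0},{"xyz":[0,0,0],"spin":0},{"xyz":[0,0,0],"spin":0},{"xyz":[0,0,0],"spin":0},{"xyz":[0,0,0],"spin":0},{"xyz":[0,0,0],"spin":0},{"xyz":[0,0,0],"spin":0}]' -1
```

```text
time: 15.9
tool_pos: [0.5287, 0.1008, 0.0959]
tool_rot: [3.14, -0.0, 1.623]
wrist_force: [-0.7, 0.2, -0.1]
finger_gap: 0.0941
time: 16.9
tool_pos: [0.5282, 0.1007, 0.0949]
tool_rot: [-3.142, -0.0, 1.623]
wrist_force: [-0.1, -1.4, -0.3]
finger_gap: 0.0319
```

The board is gripped, with a 31.9 mm opening. I'll carry it close to the fence, square it, and stay clear of the stop end.

```bash
python3 -m handwheel '[{"xyz":[-2,8,0],"spin":0.003},{"xyz":[-5,17,0],"spin":0.006},{"xyz":[-8,26,0],"spin":0.01},{"xyz":[-11,35,0],"spin":0.014},{"xyz":[-14,43,0],"spin":0.018},{"xyz":[-17,50,0],"spin":0.022},{"xyz":[-20,56,0],"spin":0.022},{"xyz":[-20,56,0],"spin":0.022},{"xyz":[-20,56,0],"spin":0.022}]'
for i in 1 2 3 4 5; do python3 -m handwheel '[{"xyz":[0,1,0],"spin":0},{"xyz":[0,2,0],"spin":0}]'; done
```

```text
time: 18.02
tool_pos: [0.5853, 0.0833, 0.095]
tool_rot: [3.141, 0.0, 1.6]
wrist_force: [1.7, -1.1, -0.1]
finger_gap: 0.0318
time: 18.27
tool_pos: [0.5869, 0.0837, 0.095]
tool_rot: [-3.141, 0.0, 1.601]
wrist_force: [-2.5, -1.1, 3.6]
finger_gap: 0.0319
time: 18.52
tool_pos: [0.5891, 0.0839, 0.0949]
tool_rot: [-3.141, -0.0, 1.601]
wrist_force: [-2.5, 1.0, 4.5]
finger_gap: 0.0315
time: 18.77
tool_pos: [0.5912, 0.0839, 0.095]
tool_rot: [-3.141, -0.0, 1.601]
wrist_force: [-5.1, 0.8, 5.9]
finger_gap: 0.032
time: 19.02
tool_pos: [0.5918, 0.084, 0.0949]
tool_rot: [-3.139, 0.0, 1.601]
wrist_force: [-19.8, -1.5, 18.4]
finger_gap: 0.0324
time: 19.27
tool_pos: [0.5917, 0.084, 0.0949]
tool_rot: [-3.135, 0.001, 1.601]
wrist_force: [-37.6, -4.6, 32.2]
finger_gap: 0.0316
```

```bash
python3 -m handwheel '[{"xyz":[0,-2,0],"spin":0},{"xyz":[0,-3,0],"spin":0},{"xyz":[-4,-3,0],"spin":0},{"xyz":[-8,-3,0],"spin":0},{"xyz":[-12,-3,0],"spin":0},{"xyz":[-12,-3,0],"spin":0}]'
python3 -c "
from asc import *
print(robot.observe()['ft_torque'],robot.observe()['wrist_force'])
a=robot.snapshot('top')
for v in range(160,192): print(v,''.join('R' if (p[0]>110 and p[0]>2*p[1]) else ('#' if p.max()<60 else ('+' if p.max()<110 else ('o' if p[0]-p[2]>45 else ' '))) for p in a[v,190:290].astype(int)))
"
```

```text
time: 20.02
tool_pos: [0.5922, 0.0715, 0.0948]
tool_rot: [-3.141, 0.0, 1.6]
wrist_force: [-5.8, 0.5, 4.4]
finger_gap: 0.0322
[-0.04694595  0.97020611  0.0320515 ] [-5.76634323  0.45448445  4.39905847]
160 +++++++++++++++++++++++++++++++++++++++++++              +++++++++++++++++++++#+#RRRRRRR++++++++++++
161 +++  ++++++++++++++++++++++++++++++++++++++              +++++++++++++++++++++###RRRRRRR++++++++++++
162 ++++++++++++++++++++++++++++++++++++++++++++                              +++##+#RRRRRRR++++        
163 ++  ++++++++++++++++++++++++++++++++++++++++                               +++++#RRRRRRR++++        
164     +++++++++++++++++++++++++++++++++++++++++                              ++++++RRRRRRR++++        
165     ++++++++++++++++++++++++++++++++++++++++++                               ++++RRRRRRR++++        
166     ++#+++++++++++++++++++++++++++++++++++++++ oooooooooooooooooooooooooooooooo  oRRRRRo            
167 +   +++++++++++++++++++++++++++++++++++++++++++oooooooooooooooooooooooooooooooo  oRRRRRo            
168 +   +##++++++++++++++++++++++++++++++++++++++++oooooooo
[... 1720 characters left out ...]
     
185         ++#####+++++++++++++++++++++++++++++++++++++++++                                            
186          +#####++++++++++++++++++++++++++++++++++++++++++                                           
187          +#####++++++++++++++++++++++++++++++++++++++++++                                           
188           +#####++++++++++++++++++++++++++++++++++++++++++                                          
189            ######++++++++++++++++++++++++++++++++++++++++++                                         
190            +####+++++++++++++++++++++++++++++++++++++++++++                                         
191             ####++++++++++++++++++++++++++++++++++++++++++++
```

About 10 mm remains. I'll approach in small steps, reading the force each time.

```bash
python3 -m handwheel '[{"xyz":[-2,0,0],"spin":0},{"xyz":[-4,0,0],"spin":0},{"xyz":[-4,0,0],"spin":0}]'|tail -4
for i in 1 2 3 4; do python3 -m handwheel '[{"xyz":[-1,0,0],"spin":0},{"xyz":[-1,0,0],"spin":0}]' | grep -v -e rot -e gap; done
```

```text
tool_pos: [0.5924, 0.0678, 0.0948]
tool_rot: [-3.141, -0.0, 1.601]
wrist_force: [-5.8, 1.7, 4.9]
finger_gap: 0.0321
time: 20.7
tool_pos: [0.5924, 0.067, 0.0948]
wrist_force: [-5.6, 3.2, 4.1]
time: 20.95
tool_pos: [0.5924, 0.066, 0.0948]
wrist_force: [-4.7, 2.6, 3.4]
time: 21.2
tool_pos: [0.5924, 0.065, 0.0948]
wrist_force: [-5.3, 3.3, 3.5]
time: 21.45
tool_pos: [0.5925, 0.064, 0.0948]
wrist_force: [-4.7, 2.9, 2.7]
```

```bash

for i in 1 2 3; do python3 -m handwheel '[{"xyz":[-1,0,0],"spin":0},{"xyz":[-1,0,0],"spin":0}]' | grep -e pos -e force; done
```

```text
tool_pos: [0.5925, 0.063, 0.0948]
wrist_force: [-5.3, 2.9, 4.1]
tool_pos: [0.5926, 0.062, 0.0948]
wrist_force: [-5.6, 2.8, 4.0]
tool_pos: [0.5926, 0.0614, 0.0948]
wrist_force: [-5.2, 5.9, 2.9]
```

```bash

for i in 1 2 3; do python3 -m handwheel '[{"xyz":[-1,0,0],"spin":0},{"xyz":[-1,0,0],"spin":0}]' | grep -e pos -e force; done
```

```text
tool_pos: [0.5926, 0.0613, 0.0948]
wrist_force: [-4.0, 8.7, 1.3]
tool_pos: [0.5926, 0.0611, 0.0948]
wrist_force: [-3.5, 12.9, -0.4]
tool_pos: [0.5926, 0.0607, 0.0948]
wrist_force: [-3.5, 16.3, -0.7]
```

The stop touches at grip y≈0.0614. I'll increase the push on the fence, then add a little more on the stop.

```bash
python3 -m handwheel '[{"xyz":[0,1,0],"spin":0},{"xyz":[0,2,0],"spin":0},{"xyz":[0,2,0],"spin":0}]'
python3 -m handwheel '[{"xyz":[-1,0,0],"spin":0},{"xyz":[-1,0,0],"spin":0},{"xyz":[-1,0,0],"spin":0}]'
python3 - <<'E'
from asc import *
s=robot.observe(); print(s['ft_torque'])
a=robot.snapshot('top'); b=robot.snapshot('scene')
cv2.imwrite("pics/p7.png",cv2.resize(np.vstack([a[140:200,170:310],b[175:235,230:370]])[:,:,::-1],None,fx=4.8,fy=4.8,interpolation=cv2.INTER_CUBIC))
E
```

```text
time: 23.32
tool_pos: [0.5925, 0.0606, 0.0949]
tool_rot: [-3.137, -0.002, 1.603]
wrist_force: [-23.1, 12.5, 15.6]
finger_gap: 0.0315
time: 23.7
tool_pos: [0.5925, 0.0605, 0.0948]
tool_rot: [-3.138, -0.003, 1.604]
wrist_force: [-21.2, 16.8, 12.5]
finger_gap: 0.0317
[ 3.56000631  4.37358708 -0.24029744]
```

View pics/p7.png

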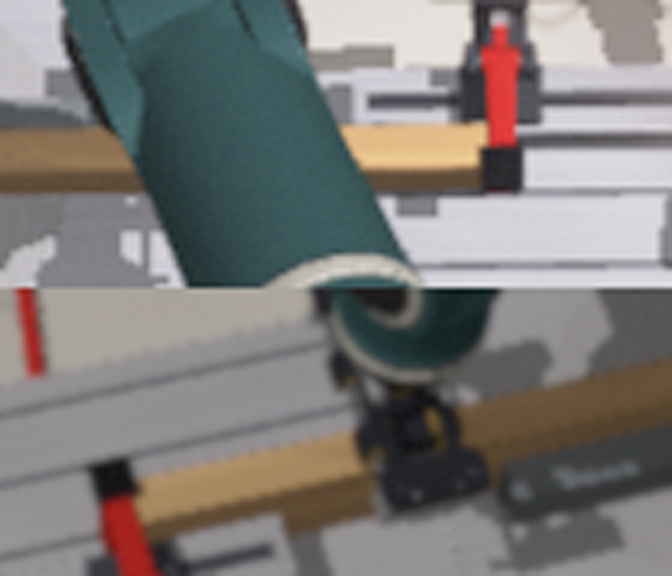

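The board end is tucked against the finger below the pad, and the board lies along the wing fence. I'll add slightly more push to the stop, let it settle, and hand in.

```bash
python3 -m handwheel '[{"xyz":[-1,0,0],"spin":0},{"xyz":[-2,0,0],"spin":0},{"xyz":[-2,0,0],"spin":0},{"xyz":[-2,0,0],"spin":0},{"xyz":[-2,0,0],"spin":0},{"xyz":[-2,0,0],"spin":0},{"xyz":[-2,0,0],"spin":0}]'
python3 - <<'E'
from asc import *
s=robot.observe(); print(s['wrist_force'],s['tool_pos'],s['tool_rot'])
a=robot.snapshot('top'); asc(a,164,184,262,288)
# board yaw from bottom dark front edge: orange mask edges right of arm and fence line
for c in (245,250,255,260,265): 
    col=a[155:185,c].astype(int); o=np.nonzero((col[:,0]-col[:,2]>45))[0]+155; print(c,o.min() if len(o) else None,o.max() if len(o) else None)
E
```

```text
time: 24.68
tool_pos: [0.5926, 0.0582, 0.0945]
tool_rot: [-3.137, -0.003, 1.603]
wrist_force: [-19.8, 16.5, 7.6]
finger_gap: 0.0316
[-19.84126625  16.48707907   7.63202965] [0.59256697 0.05818794 0.09447877] [-3.13744255 -0.00327968  1.60349609]
cols from 262
164    ++++++RRRRRRR++++      
165      +    RRRRRR++++      
166           RRRRR           
167           RRRRR           
168           RRRRRR++++++++++
169           RRRRRR++++++++++
170           RRRRR+++        
171         +#######+         
172         +#######+         
173         +#######+         
174         +#######+         
175        ++#######+         
176 ++++++++########+         
177 ++++++++########+         
178 +++++++++#######+         
179 +++++++++#+#+++++         
180 +++++++++                 
181                           
182                           
183                           
245 166 174
250 166 175
255 166 175
260 166 175
265 166 175
```

```bash
python3 -m handwheel '[{"xyz":[0,0,0],"spin":0},{"xyz":[0,0,0],"spin":0},{"xyz":[0,0,0],"spin":0},{"xyz":[0,0,0],"spin":0},{"xyz":[0,0,0],"spin":0},{"xyz":[0,0,0],"spin":0},{"xyz":[0,0,0],"spin":0},{"xyz":[0,0,0],"spin":0}]' && python3 -c "
from station import robot
print(robot.job_done()); s=robot.observe(); print(s['time'],s['wrist_force'],s['tool_pos'])"
```

```text
time: 25.72
tool_pos: [0.5926, 0.0582, 0.0945]
tool_rot: [-3.137, -0.003, 1.604]
wrist_force: [-19.7, 16.7, 7.8]
finger_gap: 0.032
the job is handed in; nothing more can be done
None
the job is handed in; nothing more can be done
```

The flip stop is down, and I handed the job in at about 26 s with the arm still holding the board and pushing it against both the fence and the stop. No verdict was reported.

**Stop:** The first press did not take it all the way down. The second carried it over the detent. A third press met a hard stop at 67 N, and the pad did not move between pictures, so I take it as fully home. A fit to the pictures gave −0.08 rad, which is down within its accuracy.

**Board:** I gripped it at the open gap in the fence, squared it, and slid it along the fence in 1 mm steps. It met the stop gently: the wrist force along the board rose only from about 3 N to 17 N.

**Last checks:**
- **Push:** The tool held still for the last second, pushing about 20 N towards the fence and 17 N towards the stop. Allowing for friction, I estimate at least 8 N on the stop; it was not measured directly.
- **Position:** The top picture shows the board's edge parallel to the fence to within a pixel. The stop was still down.
- **Opening:** The fingers measured 32 mm, so the board was still in hand.

**Disagreements:**
- **Finger height:** When I pressed the stop, contact came about 22 mm lower on the tool reading than the pad's stated height. I did not find out why.
- **Missing detent force:** The force readings never showed the 15 N needed at the detent. I judged the stop by the pictures and the hard stop instead.
- **Slipped grip:** The fingers slid about 2 mm along the board in the final push, so the grip limits the push on the stop to about 17 N.

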